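# Move the mended shuttlecock to the drying saucer with tongs

## Task

The yellow shuttlecock has just been mended, so nothing but the tongs may touch it: take the sprung tongs from their wooden rest, squeeze them shut on its cork, and stand it upright, cork up, in the middle of the blue saucer in front of the fan without dropping it. Then lay the tongs back flat on the two rails of their rest, centred as you found them. Leave everything else where it is; the saucer may be nudged only slightly.

Things in the scene. Friction and masses are not known exactly. Their poses are not given: they have to be found in the camera images.
- tongs: Sprung steel tongs, blue grips and tips, 215 mm long, 24 mm tall, 100 g, lying level on their rest. Origin: underside, at the hinge. x points to the tips (ends at x = 187 mm; spring loop back to x = -30 mm), y is the closing line, z up. The two arms, hinged 8 mm either side of the origin, always close symmetrically and spring open when let go. Tips move about 2.3 times as far as the grips.
- tongs_grip (a point): Midway between the blue finger grips (outer sides, 24 mm tall, x = 50 to 100 mm of the tongs), 75 mm ahead of the origin, 12 mm above the underside; tongs' axes. Pinch here from above. Outside width here 59 mm when free, 44 mm when shut on a cork (arms then parallel), stop at about 36 mm. Pressing takes 5 N at first (already firm enough to lift the tongs), 8 N at 44 mm.
- tongs_tip (a point): Midway between the tip pads, 170 mm ahead of the tongs' origin, 12 mm above the underside; tongs' axes. Pads flat, x = 150 to 187 mm of the tongs, 16 mm tall (8 mm above and below this point). Gap between them: 60 mm when free, about 46 mm at 53 mm outside width of the grips, 26 mm at 44 mm.
- rest: Fixed wooden tongs rest: plywood plate 200 x 130 mm, 6 mm thick, with two dark cross rails (130 mm wide in y, tops 26 mm above the bench) at x = -3 to 27 mm and x = 112 to 138 mm; between them is room for fingers down to 6 mm above the bench. Origin on the bench, right below the tongs' origin at the start, same axes as the tongs then.
- rest_middle (a point): Where tongs_grip lies when the tongs lie centred on the rest: 75 mm ahead of the rest's origin, 38 mm above the bench; same axes as the rest.
- yellow_shuttle: The shuttlecock to move: yellow nylon skirt, 85 mm tall, about 20 g, standing cork up on the bench. Origin: centre of the underside, z up. Skirt 62 mm across at the bottom, narrowing to 25 mm at 58 mm height; above it the cork, 26 mm across, straight-sided from 58 to 78 mm height, rounded top at 85 mm. Which shuttlecock stands at the left varies.
- saucer: Blue ceramic saucer, loose, 400 g, 172 mm across the rim, 16 mm high, flat inner floor about 120 mm across, 5 mm above its underside. Origin: centre of the underside, on the bench; z up. The fan stands to its left.
- white_shuttle: The other shuttlecock, same shape and size with a white skirt; to be left alone. Origin: centre of the underside.
- tumbler: Clear plastic tumbler, 76 mm across, 110 mm tall, standing; to be left alone. Origin: centre of the underside.
- carabiner: Aluminium carabiner lying flat, 106 x 64 mm, 10 mm thick; to be left alone. Origin: centre of the underside.
There are look-alikes about, which are no part of the job. Of the things that look like the saucer, the middle-sized one is meant. There is more than one size of the yellow_shuttle; the job needs the larger.

How it is judged (in metres and radians):
On the way, in this order (a step that is already met when the one before it is completed fails the run):
1. the tongs hold the yellow shuttlecock clear of the bench (contact force between tongs and yellow_shuttle above 0.3 N and height (world z) of yellow_shuttle above 0.035 m), for 0.3 s.
2. the yellow shuttlecock stands in the middle of the saucer, let go by the tongs (horizontal distance between yellow_shuttle and saucer below 0.028 m and angle between yellow_shuttle's own z axis and vertical below 0.15 rad and z of yellow_shuttle in the frame of saucer between 0 and 0.012 m and contact force between tongs and yellow_shuttle below 0.05 N), for 0.3 s.
At the end, for the whole second after the job is handed in: Yellow shuttlecock at rest on the saucer floor, cork up (tilt under 0.15 rad), within 28 mm of the saucer centre, clear of the tongs; tongs at rest, level (0.1 rad) on both rails, grip point within 35 mm (level) of where it lay on the rest (all of step 2 and linear speed of each of yellow_shuttle, tongs below 0.03 m/s and horizontal distance between tongs_grip and rest_middle below 0.035 m and angle between tongs's own z axis and vertical below 0.1 rad and z of tongs in the frame of rest between 0.02 and 0.032 m); the robot touches nothing.
It fails at once if the robot's fingers or arm touch the yellow shuttlecock (contact force between any of the fingers, the arm and yellow_shuttle above 0.3 N).
It fails at once if the yellow shuttlecock is dropped from more than about 30 mm or thrown (faster than 0.8 m/s while not in the tongs) (linear speed of yellow_shuttle above 0.8 m/s and contact force between tongs and yellow_shuttle below 0.05 N).
It fails at once if the white shuttlecock, tumbler or carabiner is moved more than 30 mm (distance of any of white_shuttle, tumbler, carabiner from where it was at the start of the episode above 0.03 m).
It fails at once if the saucer is pushed more than 40 mm (distance of saucer from where it was at the start of the episode above 0.04 m).
It also fails if it takes over 51 s, if anything falls off the work surface, if the arm or the gripper's body presses on something with over 40 N, if the wrist force passes 120 N, or if a joint passes its speed limit or range.

## Robot

A 6-joint arm with a two-finger parallel gripper is mounted at the origin on the work surface. World frame = base frame: x ahead of the robot, y to its left, z up, the work surface at z = 0. Lengths are in m, angles in degrees, forces in N, time in s.
With the tool pointing down it reaches from about 0.425 to 0.95 m from the base axis. Payload 3.5 kg.
Tool frame: the origin (TCP) lies between the finger pads; the fingertips stand 22 mm ahead of it and the grasp point (between the pads) lies 3 mm ahead of it (nose_length is the y of the fingertips in the tool frame, in m); y points along the fingers, z is the direction in which the jaws open and shut, and the axes are right-handed (so a half turn about y gives the same grasp; the last joint's range is limited). The gripper opens to 85 mm and grips with 20 to 120 N. Pads are 22 mm wide; open, the fingers measure 114 mm over their backs; the gripper's body (76 mm by 85 mm) begins 54 mm behind the grasp point. The pads swing forward as they close: fully open they stand 13 mm farther back than shut.
Start: joints at [63.942, 16.404, 90.338, -0, 73.258, -8.594], TCP at [0.203, 0.644, 0.253] pointing down, gripper open.
Joint ranges: [-158.93, 158.93], [-51.34, 127.21], [12.03, 142.37], [-87.48, 267.48], [13.55, 161.25], [-162.69, 162.69]. Speed limits (degrees/s): [159.86, 159.86, 180, 180, 180, 180].

## Interface

Orientations are given as [roll, pitch, yaw] about the fixed x, y, z axes, in that order (R = Rz(yaw) Ry(pitch) Rx(roll)).
In Python, from bench import read_state, snapshot, calibration, finish_job, nose_length gives the robot as it stands. The module is installed in compiled form; this text tells all that it offers.
- The arm moves only by the shell command python3 -m handwheel 'ROWS' [FORCE]. ROWS is JSON, a list of rows, each a list of 7 numbers: the turn, a rotation vector about the tool's x, y, z in rad, then the shift along the tool's x, y, z in cm, then the opening, from 0 (shut) to 1 (fully open). A call has exactly 10 rows; each row is the pose to reach, as a shift and turn from the pose commanded when the call began, along the tool's axes at that moment; what a row does not reach only later rows make up. A row lasts 1/10 s, in which the tool goes at most 50 mm and 8.59 degrees, less where a joint would pass 70% of its speed; a pose out of reach is approached as far as the arm can. A call with a gripper value outside its range is refused whole. The fingers move at their own pace and stop on an object; FORCE is the grip in N (left out, the last holds). Time passes only in rows, so rows that repeat a pose let the fingers close, or fill a call up. It gives the time, the measured TCP pose, the force and the opening at its end, in the units of the state.
- read_state(): the state, without advancing time (a new reading comes with each control period).
- snapshot(name): name is "scene" or "top" or "wrist"; returns (picture, depth): 480x640x3 uint8, red, green, blue; 480x640 float32, m along the optical axis (not along the pixel's ray), 0 where there is no reading.
- calibration(name): a dict with "fx", "fy", "cx", "cy" (pixels), "distortion" ([k1, k2, p1, p2, k3] as OpenCV has them; the pictures are not rectified), "T" (4x4, takes a point from camera to world coordinates). Camera axes: x right, y down, z forward; pixel columns grow to the right and rows downward; lengths in m; the calibration is good to about 2 mm. A picture is of the moment at which its call begins: read the wrist's pose just before it. calibration takes no time and is no camera call; for the wrist camera it gives the pose at the moment of the call.
- finish_job(): hands the job in, once; it reports no verdict.
The state is a dict: "time_s": time; "joints": joint angles; "joint_vel": joint speeds; "effort": joint torques, N m; "tool_pos": TCP position; "tcp_rot": TCP orientation; "wrist_force": force on the tool from outside, world axes, zero at the start; "ft_torque": the same for the moment, N m; "finger_gap": finger opening in m.
Only numpy, scipy, OpenCV 4.12 (cv2) and the standard library are available. Lean on these libraries where they do the work, as an engineer would, in place of code of your own. Each camera call takes 0.05 s, during which the arm holds its last target. There are 200 camera calls.

## Working session

There is one attempt and no reset: what is moved stays moved. The work goes in short steps, Python scripts to look and compute and a shell command to move; the robot and the scene stay as the last step left them, time stands still between calls to the robot, and variables do not carry over. Pictures are saved under pics/ and viewed, about 8 in all and at most 12, crops included, and the job is handed in when it is done.

```bash
mkdir -p pics
python3 - <<'E'
from bench import *
import cv2,numpy as np
print(read_state(), nose_length)
for n in("scene","top"):
    p,d=snapshot(n); cv2.imwrite(f"pics/{n}0.png",p[:,:,::-1]); np.savez(f"pics/{n}0.npz",p=p,d=d)
    print(n,calibration(n))
E
```

```text
{'time_s': 0.0, 'joints': array([ 6.39412037e+01,  1.64557663e+01,  9.04241055e+01,  2.26818638e-04,
        7.32559901e+01, -8.59574486e+00]), 'joint_vel': array([ 0.05420633, -0.01264578, -0.07502767, -0.02726299, -0.01974794,
       -0.02964423]), 'effort': array([-1.72023840e-03, -4.05992210e+01, -2.92616701e+01, -1.97307586e-04,
        5.87362825e-03,  1.48912153e-05]), 'tool_pos': array([0.20227907, 0.64334473, 0.25190777]), 'tcp_rot': array([-9.01343034e+01,  2.05207673e-02, -1.74631411e+01]), 'wrist_force': array([ 0.13740769, -0.00157016, -0.73043836]), 'ft_torque': array([-0.01016658, -0.00436499,  0.03348081]), 'finger_gap': 0.08528403428549834} 0.022
scene {'fx': 537.340142795391, 'fy': 537.340142795391, 'cx': 324.33758286517997, 'cy': 236.84017541991398, 'distortion': array([-0.13595732,  0.        ,  0.        ,  0.        ,  0.        ]), 'T': array([[-0.38731393,  0.69765171, -0.60271885,  1.1752928 ],
       [ 0.92194655,  0.29420433, -0.25190947,  0.23123388],
       [ 0.00157742, -0.65324261, -0.75714702,  0.90273636],
       [ 0.        ,  0.        ,  0.        ,  1.        ]])}
top {'fx': 443.16881555464795, 'fy': 443.16881555464795, 'cx': 325.46315797367504, 'cy': 238.28474273036386, 'distortion': array([-0.03035728,  0.        ,  0.        ,  0.        ,  0.        ]), 'T': array([[ 0.02294047, -0.99411505,  0.10587258,  0.40213674],
       [-0.9996098 , -0.02449672, -0.01342211, -0.05392621],
       [ 0.01593666, -0.10552336, -0.99428911,  1.06059972],
       [ 0.        ,  0.        ,  0.        ,  1.        ]])}
```

View pics/top0.png

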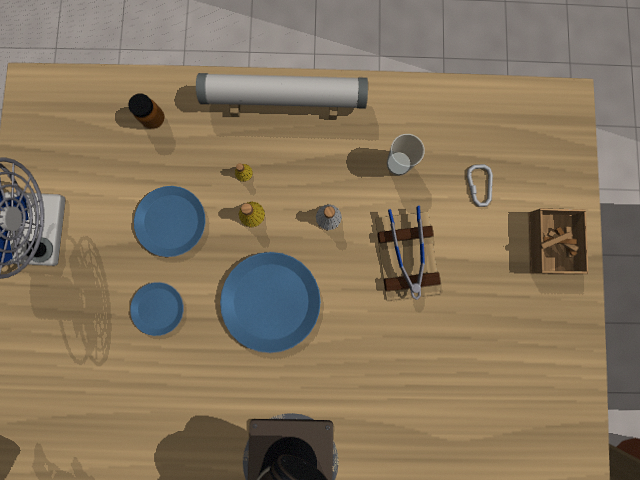

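View pics/scene0.png

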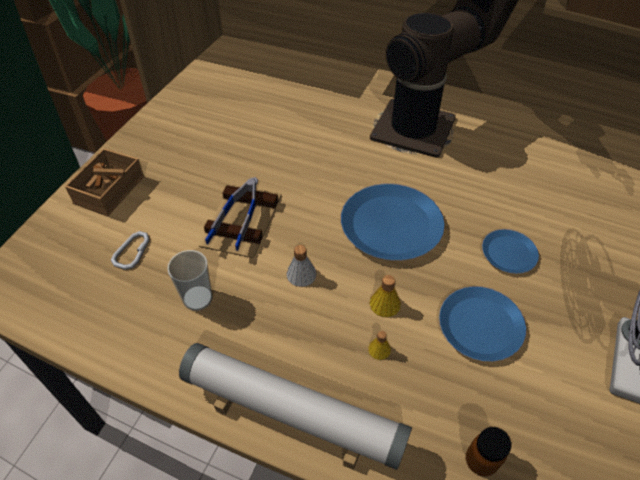

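Candidates in the top view: the blue dishes are large (270,302), middle (169,221) and small (157,308). The middle one, with the fan to its left, is the saucer. The yellow shuttlecocks are at (251,214), larger, and (244,172), smaller; the first is meant. The white one is at (329,217), and the tongs have their hinge at (415,290) and tips at about (405,208).

```bash
cat > h.py <<'E'
import numpy as np,cv2
from bench import *
def cloud(d,c):
    h,w=d.shape; u,v=np.meshgrid(np.arange(w,dtype=float),np.arange(h,dtype=float))
    K=np.array([[c['fx'],0,c['cx']],[0,c['fy'],c['cy']],[0,0,1]])
    n=cv2.undistortPoints(np.stack([u,v],-1).reshape(-1,1,2),K,np.array(c['distortion'])).reshape(h,w,2)
    P=np.dstack([n*d[...,None],d]); P=P@c['T'][:3,:3].T+c['T'][:3,3]
    P[d==0]=np.nan; return P
def proj(X,c):
    K=np.array([[c['fx'],0,c['cx']],[0,c['fy'],c['cy']],[0,0,1]]); T=np.linalg.inv(c['T'])
    return cv2.projectPoints(np.array(X,float).reshape(-1,1,3),cv2.Rodrigues(T[:3,:3])[0],T[:3,3],K,np.array(c['distortion']))[0].reshape(-1,2)
def circ(q):
    A=np.c_[2*q,np.ones(len(q))]; s=np.linalg.lstsq(A,(q**2).sum(1),rcond=None)[0]
    return s[:2],np.sqrt(s[2]+s[:2]@s[:2])
E
python3 - <<'E'
from h import *
for n in('top','scene'):
    f=np.load(f'pics/{n}0.npz'); p=f['p'].astype(int); d=f['d']; P=cloud(d,calibration(n)); np.set_printoptions(precision=4,suppress=True)
    blue=(p[...,2]>p[...,0]+40)
    m=np.zeros(d.shape,bool); 
    b=(slice(170,270),slice(120,218)) if n=='top' else (slice(280,370),slice(430,535))
    m[b]=1; m&=blue
    # outer contour at rim height 16mm: use pixel contour intersected with plane z=.016
    cs=max(cv2.findContours(m.astype(np.uint8),0,1)[0],key=len)[:,0]
    C=calibration(n);K=np.array([[C['fx'],0,C['cx']],[0,C['fy'],C['cy']],[0,0,1]])
    r=cv2.undistortPoints(cs.astype(float).reshape(-1,1,2),K,C['distortion']).reshape(-1,2)
    r=np.c_[r,np.ones(len(r))]@C['T'][:3,:3].T; o=C['T'][:3,3]; t=(.016-o[2])/r[:,2]; q=(o+r*t[:,None])[:,:2]
    print(n,'saucer',circ(q),'bench z',np.nanmedian(P[330:380,350:450,2] if n=='top' else P[120:180,290:350,2]))
    for nm,bt,bs in(('yel',(195,230,236,268),(270,318,365,405)),('white',(200,232,314,345),(240,288,283,318)),('small',(160,184,232,256),(325,360,365,395)),('tumbler',(130,178,384,428),(248,310,165,212)),('carab',(160,210,462,498),(228,272,108,152))):
        a=bt if n=='top' else bs; Q=P[a[0]:a[1],a[2]:a[3]].reshape(-1,3); Q=Q[np.isfinite(Q[:,0])]
        z=Q[:,2]; 
        print(nm,'zmax',np.nanmax(z),'cork top mean',Q[z>z.max()-.02].mean(0),(z>z.max()-.02).sum(), 'all',np.median(Q[z>.006],0))
    a=(195,305,370,445) if n=='top' else (170,255,195,285)
    Q=P[a[0]:a[1],a[2]:a[3]].reshape(-1,3); k=p[a[0]:a[1],a[2]:a[3]].reshape(-1,3)
    bl=(k[:,2]>k[:,0]+40)&(Q[:,2]>.03); B=Q[bl]
    print('tongs blue',bl.sum(),B.mean(0),B.min(0),B.max(0))
    al=Q[(Q[:,2]>.036)]; 
    print('tongs all',len(al),al.mean(0),al.min(0),al.max(0))
    np.save(f'pics/t_{n}.npy',np.c_[Q,k])
f=np.load('pics/top0.npz')['p']; cr=[cv2.resize(f[195:305,365:450],(510,660)[::1],interpolation=2)[:560], cv2.resize(f[150:260,120:275],(0,0),fx=1.8,fy=1.8,interpolation=2)]
cr[1]=cv2.copyMakeBorder(cr[1],0,560-cr[1].shape[0],0,0,0); cv2.imwrite('pics/c1.png',np.hstack(cr)[:,:,::-1])
E
```

```text
top saucer (array([0.5466, 0.3048]), np.float64(0.08326200331611383)) bench z 0.0007956533248576481
yel zmax 0.0897726298171122 cork top mean [0.5681 0.1105 0.0834] 109 all [0.5622 0.105  0.0349]
white zmax 0.08947578531055189 cork top mean [ 0.5657 -0.0737  0.0837] 105 all [ 0.5599 -0.0729  0.0338]
small zmax 0.061467688457898295 cork top mean [0.6696 0.1351 0.0553] 62 all [0.6655 0.1317 0.0264]
tumbler zmax 0.11426901109233956 cork top mean [ 0.7081 -0.2463  0.1053] 285 all [ 0.717  -0.2487  0.0711]
carab zmax 0.017419666586053317 cork top mean [ 0.6569 -0.4437  0.0027] 1624 all [ 0.653  -0.4409  0.0093]
tongs blue 190 [ 0.5159 -0.2593  0.046 ] [ 0.4504 -0.2946  0.0325] [ 0.5912 -0.2136  0.0542]
tongs all 605 [ 0.4763 -0.2652  0.0469] [ 0.3758 -0.2953  0.0362] [ 0.592  -0.2124  0.0551]
scene saucer (array([0.551 , 0.3041]), np.float64(0.08294476167560555)) bench z -0.0006132062525162629
yel zmax 0.08847049446674593 cork top mean [0.5777 0.1128 0.0812] 168 all [0.5858 0.1146 0.0369]
white zmax 0.08879230132917726 cork top mean [ 0.5746 -0.072   0.0808] 152 all [ 0.5826 -0.0674  0.036 ]
small zmax 0.061054317028326976 cork top mean [0.6798 0.1361 0.0537] 96 all [0.6846 0.137  0.0261]
tumbler zmax 0.11337584513436916 cork top mean [ 0.7082 -0.2438  0.1035] 555 all [ 0.7112 -0.2408  0.0754]
carab zmax 0.016030612402028743 cork top mean [ 0.6587 -0.4514  0.0018] 1910 all [ 0.6609 -0.4397  0.0088]
tongs blue 168 [ 0.526  -0.2578  0.0463] [ 0.4511 -0.2957  0.0381] [ 0.596  -0.2124  0.0528]
tongs all 660 [ 0.5003 -0.2638  0.0479] [ 0.3838 -0.2962  0.036 ] [ 0.6761 -0.2121  0.1106]
```

View pics/c1.png

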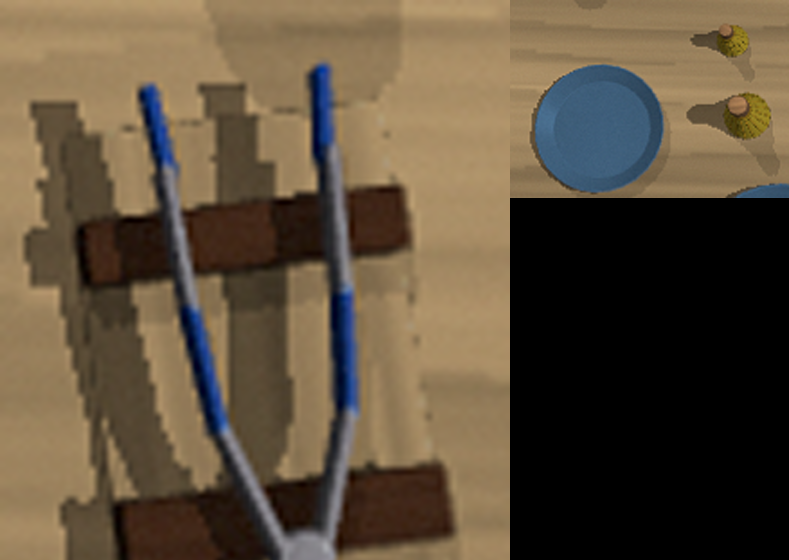

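The enlarged crop confirms that the larger yellow shuttlecock (738,105 in the crop) and the middle saucer (600,128) are the right ones, and that the tongs point up the picture, turned slightly left. Next I fit the tongs' pose and start moving towards them.

```bash
python3 - <<'E'
from h import *
np.set_printoptions(precision=4,suppress=True)
D=[]
for n in('top','scene'):
    a=np.load(f'pics/t_{n}.npy'); Q=a[:,:3];k=a[:,3:]
    m=(k[:,2]>k[:,0]+40)&(Q[:,2]>.040)&(Q[:,2]<.06)
    B=Q[m][:,:2]
    psi=.12
    for it in range(5):
        R=np.array([[np.cos(psi),-np.sin(psi)],[np.sin(psi),np.cos(psi)]]); q=B@R
        xs=q[:,0]; lo=xs<(xs.min()+xs.max())/2-0.0
        out=[]
        for s in(lo,~lo):
            y=q[s,1]; mid=(y.min()+y.max())/2; L=q[s][y>mid];Rr=q[s][y<=mid]
            out.append((L.mean(0)+Rr.mean(0))/2); w=(L.mean(0)-Rr.mean(0))
        d=out[1]-out[0]; psi+=np.arctan2(d[1],d[0])
    print(n,'psi',np.degrees(psi),'grip mid',R@out[0],'tip mid',R@out[1],'dist',d,len(B),'last w',w,'xrange',xs.min(),xs[lo].max(),xs[~lo].min(),xs.max())
E
python3 -m handwheel '[[0,0,0,0,0,-4,1],[0,0,0,0,0,-8,1],[0,0,0,0,0,-13,1],[0,0,0,0,0,-18,1],[0,0,0,2,0,-23,1],[0,0,0,4,0,-28,1],[0,0,0,6,0,-33,1],[0,0,0,8,0,-37,1],[0,0,0,10,0,-41,1],[0,0,0,11,0,-44,1]]' 30
```

```text
top psi 8.445383638194945 grip mid [ 0.4769 -0.2644] tip mid [ 0.5717 -0.2504] dist [0.0958 0.    ] 168 last w [-0.0003  0.0651] xrange 0.4096532310855331 0.4569852692091497 0.5109004544070824 0.544689774498033
scene psi 8.629192602023998 grip mid [ 0.4797 -0.2648] tip mid [ 0.5754 -0.2503] dist [0.0967 0.    ] 162 last w [0.0002 0.0643] xrange 0.41244344378506437 0.4585975941376797 0.5117680011748138 0.5476403027055811
time_s: 1.1
tool_pos: [0.175, 0.1892, 0.2526]
tcp_rot: [-90.0, -0.0, -17.5]
wrist_force: [0.8, -0.6, 0.3]
finger_gap: 0.0854
```

```bash
python3 -m handwheel '[[0,-0.05,0,4,0,0,1],[0,-0.1,0,8,0,0,1],[0,-0.15,0,12,0,0,1],[0,-0.2,0,16,0,0,1],[0,-0.25,0,20,0,0,1],[0,-0.3,0,24,0,-3,1],[0,-0.35,0,27,0,-6,1],[0,-0.4,0,29,0,-10,1],[0,-0.43,0,31,0,-14,1],[0,-0.454,0,32.5,0,-18,1]]'
```

```text
time_s: 2.1
tool_pos: [0.4314, -0.0799, 0.2529]
tcp_rot: [-90.0, 0.0, 8.6]
wrist_force: [1.2, -0.3, -0.7]
finger_gap: 0.0853
```

```bash
python3 -m handwheel '[[0,0,0,0.5,0,-3,1],[0,0,0,1,0,-7,1],[0,0,0,1.9,0,-11,1],[0,0,0,1.9,2,-15,1],[0,0,0,1.9,4,-18,1],[0,0,0,1.9,6,-19,1],[0,0,0,1.9,8,-19,1],[0,0,0,1.9,9,-19,1],[0,0,0,1.9,9,-19,1],[0,0,0,1.9,9,-19,1]]'
python3 - <<'E'
from h import *
np.set_printoptions(precision=4,suppress=True)
c=calibration('wrist'); s=read_state(); p,d=snapshot('wrist'); print(s['tool_pos'],s['tcp_rot'],c['T'])
np.savez('pics/w1.npz',p=p,d=d,T=c['T']); 
P=cloud(d,c);k=p.astype(int); m=(k[...,2]>k[...,0]+40)&(P[...,2]>.04)&(P[...,2]<.06)
print(m.sum(),P[m].mean(0),P[m].min(0),P[m].max(0))
cv2.imwrite('pics/w1.png',p[:,:,::-1])
E
```

```text
time_s: 3.1
tool_pos: [0.4787, -0.263, 0.1638]
tcp_rot: [-90.0, -0.0, 8.6]
wrist_force: [0.2, -0.5, -0.3]
finger_gap: 0.0856
[ 0.4787 -0.263   0.1638] [-90.022   -0.0208   8.5774] [[-0.1488  0.9355  0.3204  0.3968]
 [ 0.9889  0.1413  0.0467 -0.2753]
 [-0.0016  0.3238 -0.9461  0.2841]
 [ 0.      0.      0.      1.    ]]
1052 [ 0.5118 -0.2612  0.0483] [ 0.4532 -0.2962  0.0403] [ 0.5959 -0.215   0.0517]
```

View pics/w1.png

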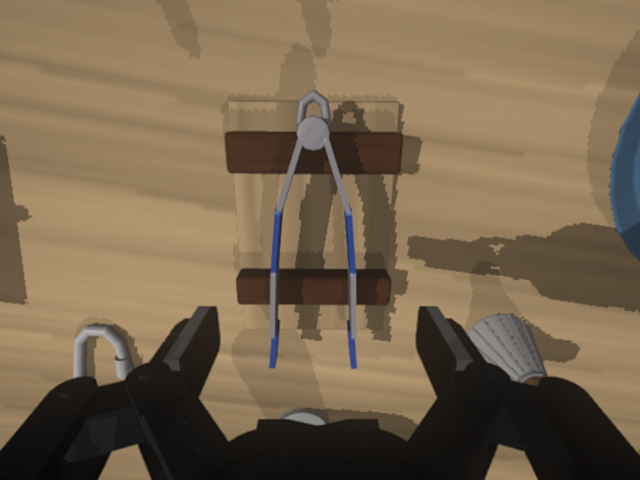

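The wrist view shows the tongs between the open jaws: hinge (313,133), grips (277/349, 210–270), tips (272/353, 367). They look well aligned. I compute the correction from these pixels.

Run:
```python
from h import *
np.set_printoptions(precision=4,suppress=True)
f=np.load('pics/w1.npz'); c=calibration('wrist'); c['T']=f['T']; P=cloud(f['d'],c);p=f['p'].astype(int)
blue=(p[...,2]>p[...,0]+40)&(P[...,2]>.044)
mids=[]
for a,b in((212,266),(325,362)):
    M=[]
    for v in range(a,b):
        u=np.where(blue[v,200:420])[0]+200
        l=u[u<313];r=u[u>313]
        if len(l) and len(r):
            M.append((np.median(P[v,l],0)+np.median(P[v,r],0))/2)
    M=np.array(M); mids.append(M.mean(0)); print(a,M.mean(0))
q=P[blue][:,:2]; d=mids[1]-mids[0]; psi=np.arctan2(d[1],d[0]); e=np.array([np.cos(psi),np.sin(psi)]); x=q@e
n=np.array([-e[1],e[0]]); print(np.degrees(psi),'x range',x.min(),x.max()); xh=np.sort(x)
g=xh[np.diff(xh,append=9)>.01]; print('gap after',g,'next',[xh[xh>i].min() for i in g if i<xh.max()])
h=P[125:142,305:321].reshape(-1,3); print('hinge',np.median(h,0))
mx=x.min()+.025; print('grip', e*mx+n*(mids[0][:2]@n), 'from tip end', e*(x.max()-.112)+n*(mids[0][:2]@n))
```

```text
212 [ 0.4771 -0.2671  0.0498]
325 [ 0.572  -0.2533  0.0458]
8.274172568491633 x range 0.41294221981180423 0.5493285681990441
gap after [0.4612 0.5493] next [np.float64(0.5121498169062413)]
hinge [ 0.4052 -0.2777  0.0497]
grip [ 0.4813 -0.2665] from tip end [ 0.4807 -0.2666]
```

```bash
python3 -m handwheel '[[0,0,0,0.1,2,-0.35,1],[0,0,0,0.1,5,-0.35,1],[0,0,0,0.1,8,-0.35,1],[0,0,0,0.1,10.5,-0.35,1],[0,0,0,0.1,12,-0.35,1],[0,0,0,0.1,12.6,-0.35,1],[0,0,0,0.1,12.6,-0.35,1],[0,0,0,0.1,12.6,-0.35,0.75],[0,0,0,0.1,12.6,-0.35,0.62],[0,0,0,0.1,12.6,-0.35,0.62]]' 20
```

```text
time_s: 4.15
tool_pos: [0.4817, -0.2677, 0.04]
tcp_rot: [-90.2, -0.2, 8.5]
wrist_force: [0.6, 0.6, 5.5]
finger_gap: 0.053
```

```bash
python3 -m handwheel '[[0,0,0,0,0,0,0.62],[0,0,0,0,0,0,0.62],[0,0,0,0,0,0,0.62],[0,0,0,0,0,0,0.62],[0,0,0,0,-0.4,0,0.62],[0,0,0,0,-0.8,0,0.62],[0,0,0,0,-1.3,0,0.62],[0,0,0,0,-2,0,0.62],[0,0,0,0,-3,0,0.62],[0,0,0,0,-3,0,0.62]]' 20
```

```text
time_s: 5.15
tool_pos: [0.481, -0.2673, 0.0693]
tcp_rot: [-90.2, -0.1, 8.6]
wrist_force: [-0.1, -0.3, -0.1]
finger_gap: 0.0532
```

Run:
```python
from h import *
np.set_printoptions(precision=4,suppress=True)
c=calibration('wrist'); s=read_state(); p,d=snapshot('wrist'); print(s['tool_pos'],s['wrist_force'])
np.savez('pics/w2.npz',p=p,d=d,T=c['T'])
P=cloud(d,c);k=p.astype(int); m=(k[...,2]>k[...,0]+40)&(P[...,2]>.05)
print(m.sum(),P[m].mean(0),P[m].min(0),P[m].max(0))
cv2.imwrite('pics/w2.png',p[:,:,::-1])
```

```text
[ 0.481  -0.2673  0.0693] [-0.0671 -0.2683 -0.1287]
2335 [ 0.4783 -0.2662  0.0779] [ 0.4531 -0.2964  0.0567] [ 0.5088 -0.2376  0.081 ]
```

View pics/w2.png

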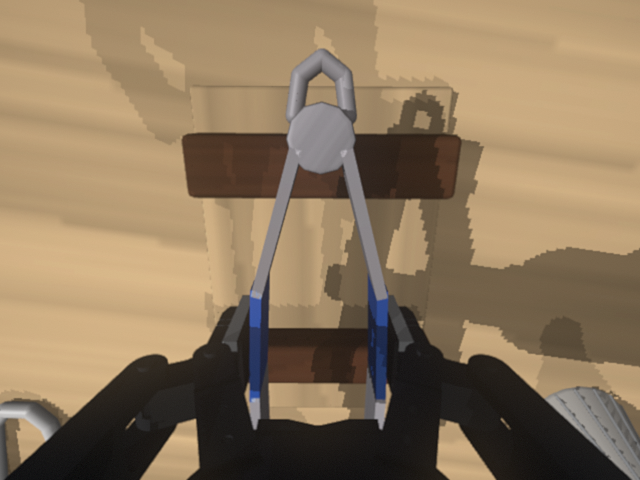

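The tongs are held level: hinge disc (321,137), grips between the fingers at (258/378, 350), spring loop above. I raise them and swing over the yellow shuttlecock.

```bash
python3 -m handwheel '[[0,0,0,0,-1,0,0.62],[0,0,0,0,-3,0,0.62],[0,0,0,0,-5.5,0,0.62],[0,0,0,0,-8,0,0.62],[0,0,0,0,-10,0.5,0.62],[0,0,0,0.2,-11,2,0.62],[0,0,0,0.6,-11,4.5,0.62],[0,0,0,1.2,-11,8,0.62],[0,0,0,1.8,-11,12,0.62],[0,0,0,2.4,-11,16,0.62]]'; python3 -m handwheel '[[0,0,0,0.6,0,4,0.62],[0,0,0,1.2,0,8,0.62],[0,0,0,1.8,0,12,0.62],[0,0,0,2.3,0,15,0.62],[0,0,0,2.6,0,17.5,0.62],[0,0,0,2.8,0,19,0.62],[0,0,0,3,0,20,0.62],[0,0,0,3,0,20.1,0.62],[0,0,0,3,0,20.1,0.62],[0,0,0,3,0,20.1,0.62]]'
python3 - <<'E'
from h import *
np.set_printoptions(precision=4,suppress=True)
s=read_state(); print(s['tool_pos'],s['tcp_rot'],s['finger_gap'])
out=[]
for n in('top','scene'):
    p,d=snapshot(n); c=calibration(n); np.savez(f'pics/{n}3.npz',p=p,d=d); P=cloud(d,c); k=p.astype(int)
    m=(k[...,2]>k[...,0]+40)&(P[...,2]>.12)&(P[...,0]>.5); print(n,m.sum(),P[m].mean(0),P[m].min(0),P[m].max(0))
    u=proj([[.573,.1117,.08]],c)[0].astype(int); a=p[max(u[1]-60,0):u[1]+60,u[0]-50:u[0]+50]; out.append(cv2.resize(a,(400,480),interpolation=2)); print(u)
cv2.imwrite('pics/c3.png',np.hstack(out)[:,:,::-1])
E
```

```text
time_s: 6.2
tool_pos: [0.4789, -0.1024, 0.1767]
tcp_rot: [-89.9, 0.1, 8.5]
wrist_force: [0.4, 0.4, -0.6]
finger_gap: 0.0529
time_s: 7.2
tool_pos: [0.4796, 0.098, 0.1772]
tcp_rot: [-90.0, 0.0, 8.5]
wrist_force: [-0.2, 0.3, -0.4]
finger_gap: 0.0532
[0.4796 0.098  0.1772] [-90.0114   0.0181   8.502 ] 0.053216641775921975
top 180 [0.5654 0.3135 0.172 ] [0.5133 0.0847 0.1202] [0.5898 0.588  0.4237]
[246 206]
scene 157 [0.5689 0.1075 0.1805] [0.5005 0.0751 0.1622] [0.5965 0.1423 0.1905]
[388 280]
```

View pics/c3.png

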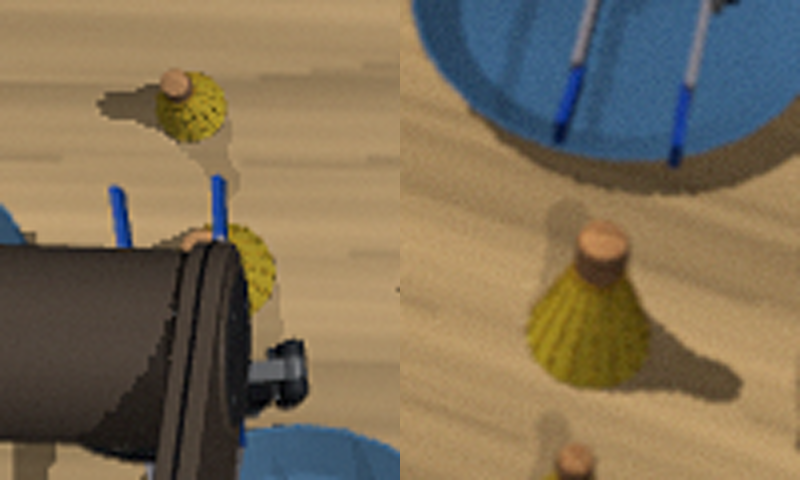

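The top crop is partly hidden by the arm. The scene crop shows the tip pads at (570,105)/(682,125) above the cork at (603,250). I fit both numerically.

Run:
```python
from h import *
from scipy.optimize import least_squares
np.set_printoptions(precision=4,suppress=True)
for n in('top0','scene0','scene3'):
    f=np.load(f'pics/{n}.npz'); P=cloud(f['d'],calibration(n[:-1])).reshape(-1,3)
    m=(np.hypot(P[:,0]-.573,P[:,1]-.1117)<.03)&(P[:,2]>.064)&(P[:,2]<.079); q=P[m][:,:2]
    r=least_squares(lambda c:np.hypot(*(q-c).T)-.013,[.573,.112],loss='soft_l1',f_scale=.002); print(n,m.sum(),r.x,np.sqrt(np.mean(r.fun**2)))
    m=(np.hypot(P[:,0]-.573,P[:,1]-.1117)<.03)&(P[:,2]>.0845); print(' top',m.sum(),P[m].mean(0))
f=np.load('pics/scene3.npz'); c=calibration('scene'); P=cloud(f['d'],c); k=f['p'].astype(int)
m=(k[...,2]>k[...,0]+30)&(P[...,2]>.165)&(P[...,0]>.545)&(P[...,0]<.62)&(abs(P[...,1]-.11)<.05); q=P[m]
l=q[q[:,1]>.11]; r=q[q[:,1]<=.11]; print('tips',l.mean(0),r.mean(0),len(l),len(r),l.max(0),r.max(0),l[:,2].max())
```

```text
top0 16 [0.57   0.1125] 0.0006947061582364933
 top 50 [0.5694 0.1114 0.0859]
scene0 66 [0.5729 0.1121] 0.0008981668239596736
 top 48 [0.575  0.1122 0.0857]
scene3 56 [0.5726 0.1119] 0.0009437623423443796
 top 166 [0.5731 0.109  0.1528]
tips [0.5711 0.1373 0.1818] [0.5801 0.0883 0.1798] 66 80 [0.5899 0.1423 0.1887] [0.5965 0.0913 0.1869] 0.1887481270144018
```

```bash
python3 -m handwheel '[[0,0,0,-0.1,1.5,0,0.62],[0,0,0,-0.3,3.5,0,0.62],[0,0,0,-0.3,5.5,0,0.62],[0,0,0,-0.3,7.5,0,0.62],[0,0,0,-0.3,9,0,0.62],[0,0,0,-0.3,10,0,0.62],[0,0,0,-0.3,10.6,0,0.62],[0,0,0,-0.3,10.6,0,0.62],[0,0,0,-0.3,10.6,0,0.62],[0,0,0,-0.3,10.6,0,0.62]]'
python3 -m handwheel '[[0,0,0,0,0,0,0.6],[0,0,0,0,0,0,0.58],[0,0,0,0,0,0,0.56],[0,0,0,0,0,0,0.54],[0,0,0,0,0,0,0.52],[0,0,0,0,0,0,0.50],[0,0,0,0,0,0,0.48],[0,0,0,0,0,0,0.46],[0,0,0,0,0,0,0.45],[0,0,0,0,0,0,0.45]]' 20
python3 - <<'E'
from h import *
p,d=snapshot('scene'); cv2.imwrite('pics/c4.png',cv2.resize(p[210:340,310:460],(690,598),interpolation=2)[:,:,::-1])
E
```

```text
time_s: 8.3
tool_pos: [0.4775, 0.0981, 0.0723]
tcp_rot: [-90.0, -0.1, 8.5]
wrist_force: [-0.3, -0.5, -0.5]
finger_gap: 0.0533
time_s: 9.3
tool_pos: [0.4768, 0.0981, 0.0713]
tcp_rot: [-90.0, -0.0, 8.5]
wrist_force: [0.2, 0.2, -0.7]
finger_gap: 0.0433
```

View pics/c4.png

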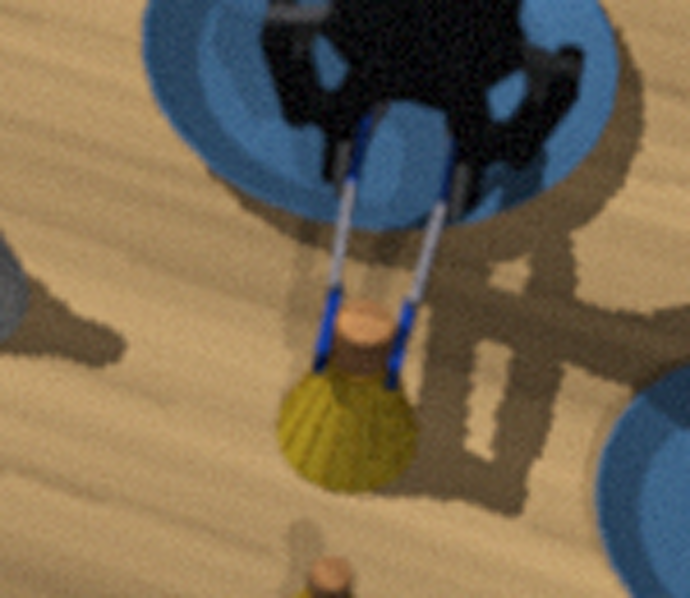

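The cork (365,335 in the crop) is clamped between the two pads, with the gap stopped at 43 mm. I lift it and carry it to the saucer.

```bash
python3 -m handwheel '[[0,0,0,0,-0.4,0,0.45],[0,0,0,0,-1.2,0,0.45],[0,0,0,0,-2.4,0,0.45],[0,0,0,0,-3.8,0,0.45],[0,0,0,0,-5,0,0.45],[0,0,0,0,-5.8,0,0.45],[0,0,0,0,-6,0,0.45],[0,0,0,0,-6,0,0.45],[0,0,0,0,-6,0,0.45],[0,0,0,0,-6,0,0.45]]'
python3 -m handwheel '[[0,0,0,0,0,0.4,0.45],[0,0,0,0.1,0,1.4,0.45],[0,0,0,0.2,0,3,0.45],[0,0,0,0.3,0,5,0.45],[0,0,0,0.4,0,7.2,0.45],[0,0,0,0.5,0,9.6,0.45],[0,0,0,0.6,0,12,0.45],[0,0,0,0.6,0,14.4,0.45],[0,0,0,0.6,0,16.6,0.45],[0,0,0,0.6,0,18,0.45]]'
python3 -m handwheel '[[0,0,0,0,0,0.8,0.45],[0,0,0,0,0,1.2,0.45],[0,0,0,0,0,1.4,0.45],[0,0,0,0,0,1.4,0.45],[0,0,0,0,0,1.4,0.45],[0,0,0,0,0,1.4,0.45],[0,0,0,0,0.5,1.4,0.45],[0,0,0,0,1.2,1.4,0.45],[0,0,0,0,2,1.4,0.45],[0,0,0,0,2,1.4,0.45]]'
python3 - <<'E'
from h import *
from scipy.optimize import least_squares
np.set_printoptions(precision=4,suppress=True)
s=read_state(); print(s['tool_pos'],s['tcp_rot'],s['finger_gap'])
p,d=snapshot('scene'); P=cloud(d,calibration('scene')).reshape(-1,3);k=p.reshape(-1,3).astype(int)
y=(k[:,0]>k[:,2]+50)&(abs(P[:,1]-.3045)<.06)&(abs(P[:,0]-.55)<.07)&(P[:,2]>.025)
Q=P[y]; print(y.sum(),Q.min(0),Q.max(0)); c=Q[Q[:,2]>Q[:,2].max()-.025][:,:2]
r=least_squares(lambda a:np.hypot(*(c-a).T)-.013,[.549,.30],loss='soft_l1',f_scale=.002); print('cork',r.x,'topmean',Q[Q[:,2]>Q[:,2].max()-.004].mean(0))
cv2.imwrite('pics/c5.png',cv2.resize(p[220:390,380:560],(635,600),interpolation=2)[:,:,::-1])
E
```

```text
time_s: 10.35
tool_pos: [0.4762, 0.0981, 0.1306]
tcp_rot: [-90.0, 0.1, 8.5]
wrist_force: [0.1, 1.0, -2.0]
finger_gap: 0.0434
time_s: 11.35
tool_pos: [0.4552, 0.2789, 0.1311]
tcp_rot: [-90.0, 0.0, 8.6]
wrist_force: [-0.5, -0.7, -1.7]
finger_gap: 0.0437
time_s: 12.35
tool_pos: [0.4526, 0.2903, 0.1093]
tcp_rot: [-90.1, 0.2, 8.5]
wrist_force: [-0.8, 0.5, -1.0]
finger_gap: 0.0434
[0.4526 0.2903 0.1093] [-90.0508   0.211    8.5421] 0.043438267431447415
834 [0.5076 0.2732 0.0365] [0.5816 0.3323 0.1252]
cork [0.5439 0.305 ] topmean [0.5516 0.3052 0.1228]
```

View pics/c5.png

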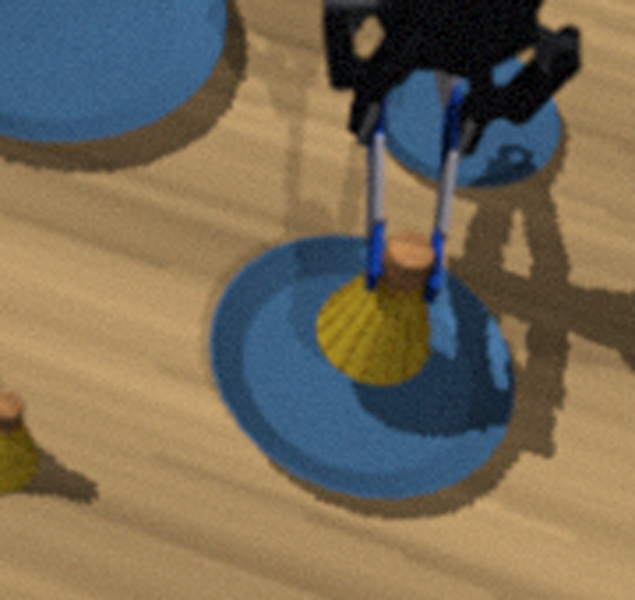

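```bash
python3 -m handwheel '[[0,0,0,0.2,0.6,0,0.45],[0,0,0,0.2,1.4,0,0.45],[0,0,0,0.2,2,0,0.45],[0,0,0,0.2,2.5,0,0.45],[0,0,0,0.2,2.8,0,0.45],[0,0,0,0.2,3,0,0.45],[0,0,0,0.2,3.15,0,0.45],[0,0,0,0.2,3.3,0,0.45],[0,0,0,0.2,3.3,0,0.45],[0,0,0,0.2,3.3,0,0.45]]'
python3 - <<'E'
from h import *
np.set_printoptions(precision=4,suppress=True)
for i in range(4):
    s=read_state(); p,d=snapshot('scene'); print(s['tool_pos'],s['wrist_force'])
P=cloud(d,calibration('scene')).reshape(-1,3);k=p.reshape(-1,3).astype(int)
y=(k[:,0]>k[:,2]+50)&(abs(P[:,1]-.3045)<.05)&(abs(P[:,0]-.55)<.06)&(P[:,2]>.004)
Q=P[y]; print(Q.min(0),Q.max(0),'topmean',Q[Q[:,2]>Q[:,2].max()-.004].mean(0), 'skirt low',[ (Q[abs(Q[:,2]-h)<.004].min(0)+Q[abs(Q[:,2]-h)<.004].max(0))[1]/2 for h in(.015,.03,.045,.06,.075)])
E
```

```text
time_s: 13.4
tool_pos: [0.4559, 0.2912, 0.0785]
tcp_rot: [-90.0, -0.0, 8.5]
wrist_force: [0.4, -0.2, -1.2]
finger_gap: 0.0437
[0.4559 0.2912 0.0785] [ 0.3768 -0.2336 -1.2128]
[0.4559 0.2912 0.0785] [-0.9781  0.4082 -0.9469]
[0.4559 0.2912 0.0785] [-0.4183 -0.2329 -1.9809]
[0.4559 0.2912 0.0785] [-0.4061 -0.0104 -0.6402]
[0.5402 0.2745 0.0073] [0.5844 0.3327 0.0952] topmean [0.5549 0.3047 0.0927] skirt low [np.float64(0.3033697726776977), np.float64(0.3048225265809288), np.float64(0.3048045857998142), np.float64(0.30450056169485074), np.float64(0.30472082724618194)]
```

```bash
python3 -m handwheel '[[0,0,0,0,0.1,0,0.45],[0,0,0,0,0.2,0,0.45],[0,0,0,0,0.25,0,0.45],[0,0,0,0,0.25,0,0.45],[0,0,0,0,0.25,0,0.48],[0,0,0,0,0.25,0,0.51],[0,0,0,0,0.25,0,0.54],[0,0,0,0,0.25,0,0.57],[0,0,0,0,0.25,0,0.6],[0,0,0,0,0.25,0,0.62]]'
python3 -m handwheel '[[0,0,0,0,0,0,0.62],[0,0,0,0,0,0,0.62],[0,0,0,0,0,0,0.62],[0,0,0,0,0,0,0.62],[0,0,0,0,0,0,0.62],[0,0,0,0,0,0,0.62],[0,0,0,0,0,0,0.62],[0,0,0,0,0,0,0.62],[0,0,0,0,0,0,0.62],[0,0,0,0,0,0,0.62]]'
python3 - <<'E'
from h import *
p,d=snapshot('scene')
cv2.imwrite('pics/c6.png',cv2.resize(p[220:390,380:560],(635,600),interpolation=2)[:,:,::-1])
E
```

```text
time_s: 14.6
tool_pos: [0.4557, 0.2911, 0.0757]
tcp_rot: [-90.0, 0.0, 8.6]
wrist_force: [0.7, 0.9, -0.4]
finger_gap: 0.0531
time_s: 15.6
tool_pos: [0.4558, 0.2912, 0.0758]
tcp_rot: [-90.0, -0.0, 8.5]
wrist_force: [0.2, 0.0, -1.0]
finger_gap: 0.0531
```

View pics/c6.png

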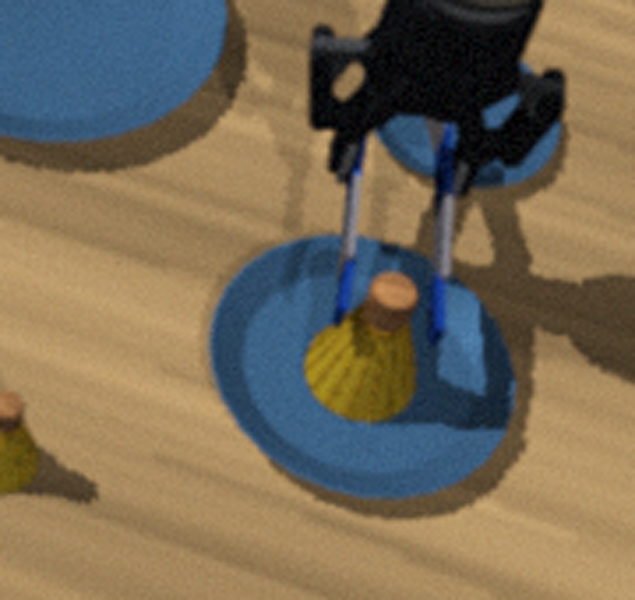

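The shuttlecock stands upright in the saucer (skirt 360,370; cork 393,300 in the crop), with both pads clear of it. I lift straight up, then return to the rest.

```bash
python3 -m handwheel '[[0,0,0,0,-0.4,0,0.62],[0,0,0,0,-1.2,0,0.62],[0,0,0,0,-2.5,0,0.62],[0,0,0,0,-4,0,0.62],[0,0,0,0,-6,0,0.62],[0,0,0,0,-8,0,0.62],[0,0,0,0,-10,0,0.62],[0,0,0,0,-10.7,-0.5,0.62],[0,0,0,-0.2,-10.7,-2,0.62],[0,0,0,-0.5,-10.7,-4.6,0.62]]'
python3 -m handwheel '[[0,0,0,-0.3,0,-3.5,0.62],[0,0,0,-0.7,0,-7.5,0.62],[0,0,0,-1.1,0,-11.5,0.62],[0,0,0,-1.5,0,-15.5,0.62],[0,0,0,-1.9,0,-19.5,0.62],[0,0,0,-2.3,0,-23.5,0.62],[0,0,0,-2.7,0,-27.5,0.62],[0,0,0,-3.1,0,-31.5,0.62],[0,0,0,-3.5,0,-35.5,0.62],[0,0,0,-3.9,0,-39,0.62]]'
python3 -m handwheel '[[0,0,0,-0.3,0,-3.5,0.62],[0,0,0,-0.6,0,-6.5,0.62],[0,0,0,-0.9,0,-9,0.62],[0,0,0,-1.1,0,-11,0.62],[0,0,0,-1.3,0,-12,0.62],[0,0,0,-1.3,0,-12,0.62],[0,0,0,-1.3,2,-12,0.62],[0,0,0,-1.3,4.5,-12,0.62],[0,0,0,-1.3,7,-12,0.62],[0,0,0,-1.3,8,-12,0.62]]'
```

```text
time_s: 16.65
tool_pos: [0.4573, 0.2443, 0.1826]
tcp_rot: [-90.0, 0.0, 8.7]
wrist_force: [0.1, 0.3, -1.1]
finger_gap: 0.0533
time_s: 17.65
tool_pos: [0.4755, -0.1489, 0.1817]
tcp_rot: [-89.9, 0.1, 8.5]
wrist_force: [-0.3, -0.1, -0.6]
finger_gap: 0.0531
time_s: 18.65
tool_pos: [0.4805, -0.2647, 0.0999]
tcp_rot: [-89.7, 0.2, 8.6]
wrist_force: [0.4, -0.4, -0.3]
finger_gap: 0.0529
```

Run:
```python
from h import *
np.set_printoptions(precision=4,suppress=True)
s=read_state(); c=calibration('wrist'); p,d=snapshot('wrist'); print(s['tool_pos'],s['tcp_rot'],s['finger_gap'])
cv2.imwrite('pics/w7.png',p[:,:,::-1]); P=cloud(d,c); print('hinge',np.nanmedian(P[130:145,313:329].reshape(-1,3),0))
k=p.astype(int); m=(k[...,2]>k[...,0]+40)&(P[...,2]>.05); print(P[m].mean(0),P[m].min(0),P[m].max(0))
```

```text
[ 0.4805 -0.2647  0.0999] [-89.7424   0.2079   8.6231] 0.052931050971624635
hinge [ 0.4035 -0.2757  0.1095]
[ 0.4775 -0.2662  0.1085] [ 0.4525 -0.2932  0.0905] [ 0.509  -0.2352  0.1113]
```

View pics/w7.png

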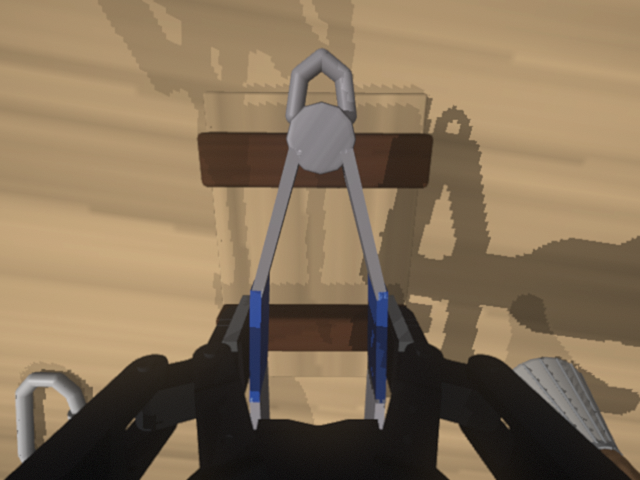

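The tongs still sit in the jaws exactly as before (hinge 321,137) and are lined up over the rails at y≈160 and 328. I lower them.

```bash
python3 -m handwheel '[[0,0,0,0.1,1.5,-0.2,0.62],[0,0,0,0.1,3,-0.25,0.62],[0,0,0,0.1,4.2,-0.25,0.62],[0,0,0,0.1,5,-0.25,0.62],[0,0,0,0.1,5.4,-0.25,0.62],[0,0,0,0.1,5.7,-0.25,0.62],[0,0,0,0.1,5.9,-0.25,0.62],[0,0,0,0.1,5.9,-0.25,0.62],[0,0,0,0.1,5.9,-0.25,0.62],[0,0,0,0.1,5.9,-0.25,0.62]]'
```

```text
time_s: 19.7
tool_pos: [0.4837, -0.2697, 0.0443]
tcp_rot: [-90.0, -0.0, 8.5]
wrist_force: [-0.2, -1.3, -2.1]
finger_gap: 0.0529
```

```bash
python3 -m handwheel '[[0,0,0,-0.1,0.1,0.1,0.62],[0,0,0,-0.2,0.2,0.2,0.62],[0,0,0,-0.2,0.3,0.2,0.62],[0,0,0,-0.2,0.4,0.2,0.62],[0,0,0,-0.2,0.45,0.2,0.62],[0,0,0,-0.2,0.45,0.2,0.62],[0,0,0,-0.2,0.45,0.2,0.62],[0,0,0,-0.2,0.45,0.2,0.62],[0,0,0,-0.2,0.45,0.2,0.62],[0,0,0,-0.2,0.45,0.2,0.62]]'
```

```text
time_s: 20.7
tool_pos: [0.4812, -0.2678, 0.0399]
tcp_rot: [-90.0, 0.0, 8.6]
wrist_force: [-2.6, 1.4, 4.7]
finger_gap: 0.053
```

Upward force is 4.7 N, so the tongs rest on the rails. I open slowly and withdraw straight up.

```bash
python3 -m handwheel '[[0,0,0,0,0,0,0.64],[0,0,0,0,0,0,0.66],[0,0,0,0,0,0,0.68],[0,0,0,0,0,0,0.7],[0,0,0,0,0,0,0.74],[0,0,0,0,0,0,0.8],[0,0,0,0,0,0,0.9],[0,0,0,0,0,0,1],[0,0,0,0,0,0,1],[0,0,0,0,0,0,1]]'
python3 -m handwheel '[[0,0,0,0,-0.3,0,1],[0,0,0,0,-1,0,1],[0,0,0,0,-2,0,1],[0,0,0,0,-3.5,0,1],[0,0,0,0,-5.5,0,1],[0,0,0,0,-8,0,1],[0,0,0,0,-10.5,0,1],[0,0,0,0,-12.5,0,1],[0,0,0,0,-14,0,1],[0,0,0,0,-14,0,1]]'
python3 - <<'E'
from h import *
from scipy.optimize import least_squares
np.set_printoptions(precision=4,suppress=True)
c=calibration('wrist'); s=read_state(); p,d=snapshot('wrist'); P=cloud(d,c);k=p.astype(int); m=(k[...,2]>k[...,0]+40)&(P[...,2]>.04)&(P[...,2]<.06)
print(s['tool_pos'],s['finger_gap'],'blue',m.sum(),P[m].mean(0),P[m].min(0),P[m].max(0))
a=cv2.resize(p,(400,300)); 
q,d=snapshot('scene'); P=cloud(d,calibration('scene')).reshape(-1,3)
for n,x,y in(('yel',.55,.3045),('white',.57,-.073)):
    mm=(np.hypot(P[:,0]-x,P[:,1]-y)<.04)&(P[:,2]>.069)&(P[:,2]<.084); r=least_squares(lambda t:np.hypot(*(P[mm][:,:2]-t).T)-.013,[x,y],loss='soft_l1',f_scale=.002); print(n,r.x,P[(np.hypot(P[:,0]-x,P[:,1]-y)<.04),2].max())
cv2.imwrite('pics/f8.png',np.hstack([a,cv2.resize(q,(400,300))])[:,:,::-1])
E
```

```text
time_s: 21.7
tool_pos: [0.4812, -0.2678, 0.0394]
tcp_rot: [-90.0, -0.0, 8.6]
wrist_force: [0.1, -0.1, 0.8]
finger_gap: 0.0849
time_s: 22.7
tool_pos: [0.4825, -0.2688, 0.183]
tcp_rot: [-90.3, -0.3, 8.6]
wrist_force: [-0.5, 0.1, 1.0]
finger_gap: 0.0851
[ 0.4825 -0.2688  0.183 ] 0.08514637753862261 blue 933 [ 0.513  -0.2617  0.0482] [ 0.4533 -0.2976  0.04  ] [ 0.5964 -0.2173  0.052 ]
yel [0.5523 0.3043] 0.09408648716351031
white [ 0.5695 -0.074 ] 0.08768197561796143
```

View pics/f8.png

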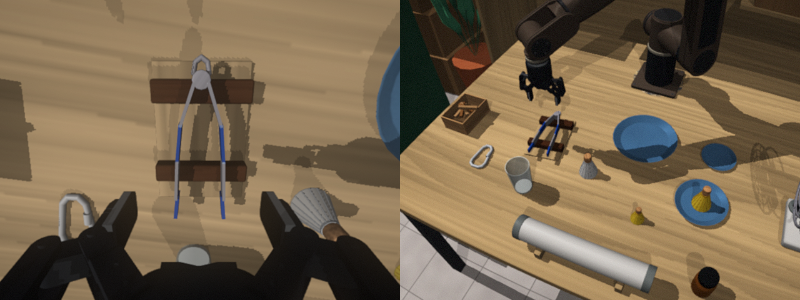

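The tongs lie on both rails (hinge 202,80; tips 177/223, 212). In the scene half, the shuttlecock stands in the saucer (703,200), and nothing else has moved.

```bash
python3 -c "
from bench import finish_job; print(finish_job())"
```

```text
the job is handed in; nothing more can be done
None
```

I took the tongs off their rest, clamped the larger yellow shuttlecock by its cork and stood it in the middle-sized blue saucer. I then laid the tongs back on the rails and handed the job in at about 23 s of the 51 s allowed. The interface gives no verdict.

My last checks:
- **Shuttlecock:** its cork is at (0.552, 0.304) against the saucer centre at about (0.549, 0.3045), roughly 3 mm off. It stands cork up and clear of the tongs.
- **Tongs:** the blue parts lie within about 3 mm of where they were at the start. They are level on both rails, and the gripper is well above them.
- **Other things:** the white shuttlecock measured unmoved. The tumbler and carabiner looked unmoved in the last picture, but I did not re-measure them or the saucer.

No check failed. The top and scene cameras disagreed by 3–4 mm in x on the saucer and the cork, well inside the 28 mm limit. My first arm move ended at the wrong spot, about 0.26 m from the base, because I mixed up the tool axes; nothing was touched.

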